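# Stir the burnishing beads and park the stirrer

### The arm

A 6-joint arm with a two-finger parallel gripper is mounted at the origin on the work surface. World frame = base frame: x ahead of the robot, y to its left, z up, the work surface at z = 0. Lengths are in m, angles in rad, forces in N, time in s.
With the tool pointing down it reaches from about 0.35 to 0.975 m from the base axis. Payload 4.9 kg.
Tool frame: the origin (TCP) lies at the very end of the fingers, on their centre line; the grasp point (between the pads) lies manip.grip_depth behind it (manip.grip_depth is the distance from the TCP to the grasp point, in m); z points along the fingers, y is the line along which they close (so a half turn about z gives the same grasp; the last joint's range is limited). The gripper opens to 85 mm and grips with 20 to 120 N. Pads are 22 mm wide; open, the fingers measure 114 mm over their backs; the gripper's body (76 mm by 85 mm) begins 54 mm behind the grasp point. The pads swing forward as they close: fully open they stand 13 mm farther back than shut.
Start: joints at [1.214, 0.053, 1.613, -0, 1.476, -0.119], TCP at [0.147, 0.607, 0.231] pointing down, gripper open.
Joint ranges: [-3.01, 3.01], [-1.01, 2.22], [0.06, 2.58], [-1.02, 4.17], [0.09, 2.62], [-3.14, 3.14]. Speed limits (rad/s): [2.57, 2.57, 3.14, 3.14, 3.14, 3.14].

### API

Orientations are given as a rotation vector (axis times angle).
In Python, from plant import manip gives the robot as it stands.
- The arm moves only by the tool jog_arm, never from a script. Its argument "deltas" is a list that holds one entry, the list of rows, each a list of 7 numbers: the shift along the tool's x, y, z in units of 10 cm (1.0 is 10 cm), then the turn, a rotation vector about the tool's x, y, z in units of 360 degrees (1.0 is 360 degrees), then the closure, from 0 (fully open) to 1 (shut). In form: [[[dx, dy, dz, wx, wy, wz, jaw], ...]]. A call has exactly 5 rows; each row shifts and turns the commanded pose from where the row before left it, along the tool's axes as they then stand; what a row does not reach is not made up. A row lasts 1/8 s, in which the tool goes at most 62.5 mm and 10.7 degrees, less where a joint would pass 70% of its speed; a pose out of reach is approached as far as the arm can. A call with a number of a shift or a turn outside -1 to 1 is refused whole. A call with a gripper value outside its range is refused whole. The fingers move at their own pace and stop on an object; "grip_force" is the grip in N (left out, the last holds). Time passes only in rows, so rows that do not move let the fingers close, or fill a call up. It gives the time, the measured TCP pose, the force, the opening and the grip force at its end, in the units of the state.
- manip.get_obs(): the state, without advancing time (a new reading comes with each control period).
- manip.read_camera(name): name is "side" or "top"; returns a dict with "image" (420x560x3 uint8, red, green, blue), "z_map" (420x560 float32, m along the optical axis (not along the pixel's ray), 0 where there is no reading), "mtx" (3x3 intrinsics, pixels), "position" and "rotation" of the camera in the world. Camera axes: x right, y down, z forward; pixel columns grow to the right and rows downward; lengths in m; the calibration is good to about 2 mm. A picture is of the moment at which its call begins.
- manip.sign_off(): hands the job in; it is judged then, once.
The state is a dict: "time": time; "joints": joint angles; "joint_velocities": joint speeds; "joint_torque": joint torques, N m; "tcp_pos": TCP position; "orientation": TCP orientation; "wrist_force": force on the tool from outside, world axes, zero at the start; "moment": the same for the moment, N m; "opening": opening from 0.0 (shut) to 1.0 (fully open); "finger_force": force on a finger pad.
Only numpy, scipy, OpenCV 4.12 (cv2) and the standard library are available. Lean on these libraries where they do the work, as an engineer would, in place of code of your own. Each camera call takes 0.05 s, during which the arm holds its last target. There are 200 camera calls.

### The job

Take the standing stirrer by its handle, put its foot right down among the porcelain burnishing beads in the brass bowl and stir them round clockwise, as seen from above, for at least three full turns in wide circles, so that the beads get moved about but all stay in the bowl and the bowl stays about where it is. Then stand the stirrer upright on the shelf midway between the bronze cherub and the stopwatch, in line with them, and let go. Do not shift or knock over the other things.

Things in the scene. Friction and masses are not known exactly. Their poses are not given: they have to be found in the camera images.
- stirrer: Stirrer standing upright on its own foot: 150 mm tall; conical steel foot 34 mm across at the bottom, narrowing over 34 mm to a round steel stem 18 mm across (34 to 80 mm up), then a round wooden handle 27 mm across from 86 to 142 mm up, tapering to the top at 150 mm. About 0.2 kg, heaviest at the foot. Origin: centre of the foot's underside; z up along the stem.
- bowl: Heavy round brass bowl standing loose on the shelf: 200 mm across at the rim, 50 mm high, flat round inside floor 118 mm across lying 6 mm above its underside, then a 5 mm thick wall that slopes outwards (about 52 degrees from level) to the rim; about 1.3 kg. Origin: centre of its underside; x points away from the robot, y to the robot's left.
- bowl_in (a point): Centre of the bowl's inner floor, 6 mm above the shelf; axes as the bowl's.
- cherub: Bronze cherub clock ornament, a small winged seated figure on a round base 72 mm across, 89 mm tall. Origin: centre of its underside. Its own y axis points at the middle of the stopwatch, its x axis (its back) away from the robot.
- stopwatch: Chrome stopwatch lying on its back, face up: case 68 mm across, 21 mm thick, crown and bow sticking out to 60 mm from its centre. Origin: centre of the case's underside. It lies 180 mm from the cherub's centre, on the left of it seen from the robot.
- dome_knob: Glass dome knob, 60 mm across, 64 mm tall, standing; a bystander. Origin: centre of its underside.
- suspension_block: Steel pendulum suspension block, 35 x 70 x 50 mm; a bystander. Origin: centre of its underside.
- bell: Small brass clock bell standing mouth down, 68 mm across, 50 mm tall; a bystander. Origin: centre of its underside.
- bead0_center (a point): Bead number 0: centre of one of the seven loose, smoothly glazed white porcelain beads in the bowl, balls 30 mm across and 30 g, at first lying in a ring about 45 mm from the bowl's centre with the middle of the floor free.
- bead1_center (a point): Centre of another such bead (number 1 of 0 to 6).
- bead2_center (a point): Centre of another such bead (number 2 of 0 to 6).
- bead3_center (a point): Centre of another such bead (number 3 of 0 to 6).
- bead4_center (a point): Centre of another such bead (number 4 of 0 to 6).
- bead5_center (a point): Centre of another such bead (number 5 of 0 to 6).
- bead6_center (a point): Centre of another such bead (number 6 of 0 to 6).

How it is judged:
On the way, in this order (a step that is already met when the one before it is completed fails the run):
1. clockwise round 1: the stirrer's foot, less than 15 mm above the bowl's inner floor, passes the far side of the bowl, over 20 mm off its centre and within 20 mm of that axis (x of stirrer in the frame of bowl_in above 0.02 m and y of stirrer in the frame of bowl_in between -0.02 and 0.02 m and z of stirrer in the frame of bowl_in between -0.01 and 0.015 m), for 0.04 s.
2. clockwise round 1: the stirrer's foot, less than 15 mm above the bowl's inner floor, passes the right side of the bowl, over 20 mm off its centre and within 20 mm of that axis (y of stirrer in the frame of bowl_in below -0.02 m and x of stirrer in the frame of bowl_in between -0.02 and 0.02 m and z of stirrer in the frame of bowl_in between -0.01 and 0.015 m), for 0.04 s.
3. clockwise round 1: the stirrer's foot, less than 15 mm above the bowl's inner floor, passes the near side of the bowl, over 20 mm off its centre and within 20 mm of that axis (x of stirrer in the frame of bowl_in below -0.02 m and y of stirrer in the frame of bowl_in between -0.02 and 0.02 m and z of stirrer in the frame of bowl_in between -0.01 and 0.015 m), for 0.04 s.
4. clockwise round 1: the stirrer's foot, less than 15 mm above the bowl's inner floor, passes the left side of the bowl, over 20 mm off its centre and within 20 mm of that axis (y of stirrer in the frame of bowl_in above 0.02 m and x of stirrer in the frame of bowl_in between -0.02 and 0.02 m and z of stirrer in the frame of bowl_in between -0.01 and 0.015 m), for 0.04 s.
5. clockwise round 2: the stirrer's foot, less than 15 mm above the bowl's inner floor, passes the far side of the bowl, over 20 mm off its centre and within 20 mm of that axis (all of step 1), for 0.04 s.
6. clockwise round 2: the stirrer's foot, less than 15 mm above the bowl's inner floor, passes the right side of the bowl, over 20 mm off its centre and within 20 mm of that axis (all of step 2), for 0.04 s.
7. clockwise round 2: the stirrer's foot, less than 15 mm above the bowl's inner floor, passes the near side of the bowl, over 20 mm off its centre and within 20 mm of that axis (all of step 3), for 0.04 s.
8. clockwise round 2: the stirrer's foot, less than 15 mm above the bowl's inner floor, passes the left side of the bowl, over 20 mm off its centre and within 20 mm of that axis (all of step 4), for 0.04 s.
9. clockwise round 3: the stirrer's foot, less than 15 mm above the bowl's inner floor, passes the far side of the bowl, over 20 mm off its centre and within 20 mm of that axis (all of step 5), for 0.04 s.
At the end, for the whole second after the job is handed in: Stirrer upright (0.1 rad), released, at rest on the shelf within 20 mm, along and across, of the midpoint of cherub and stopwatch; all beads in the upright bowl, of beads 0-1, 2-3 and 4-6 at least one each over 15 mm from its start; bowl within 30 mm, the rest within 15 mm of their starts (height (world z) of stirrer between -0.005 and 0.005 m and angle between stirrer's own z axis and vertical below 0.1 rad and linear speed of stirrer below 0.02 m/s and x of stirrer in the frame of cherub between -0.02 and 0.02 m and y of stirrer in the frame of cherub between 0.07 and 0.11 m and angle between bowl's own z axis and vertical below 0.05 rad and distance of any of bead0_center, bead1_center from where it was at the start of the episode above 0.015 m and distance of any of bead2_center, bead3_center from where it was at the start of the episode above 0.015 m and distance of any of bead4_center, bead5_center, bead6_center from where it was at the start of the episode above 0.015 m and horizontal distance between each of bead0_center, bead1_center, bead2_center, bead3_center, bead4_center, bead5_center, bead6_center and bowl_in below 0.085 m and height (world z) of each of bead0_center, bead1_center, bead2_center, bead3_center, bead4_center, bead5_center, bead6_center below 0.07 m); the robot touches nothing.
It fails at once if the cherub or the stopwatch is shoved more than 15 mm or tipped (distance of any of cherub, stopwatch from where it was at the start of the episode above 0.015 m or angle between any of cherub, stopwatch's own z axis and vertical above 0.3 rad).
It fails at once if the dome knob, suspension block or bell is shoved more than 15 mm or tipped (distance of any of dome_knob, suspension_block, bell from where it was at the start of the episode above 0.015 m or angle between any of dome_knob, suspension_block, bell's own z axis and vertical above 0.3 rad).
It fails at once if the bowl is shoved more than 30 mm or tilted (distance of bowl from where it was at the start of the episode above 0.03 m or angle between bowl's own z axis and vertical above 0.2 rad).
It also fails if it takes over 69 s, if anything falls off the work surface, if the arm or the gripper's body presses on something with over 40 N, if the wrist force passes 120 N, or if a joint passes its speed limit or range.

## Working session

There is one attempt and no reset: what is moved stays moved. The work goes in short steps, Python scripts to look and compute and a tool call to move; the robot and the scene stay as the last step left them, time stands still between calls to the robot, and variables do not carry over. Pictures are saved under pics/ and viewed, at most 10 in all, crops included, and the job is handed in when it is done.

Besides the shell and the picture viewer there is one more tool, called after ">>>" as name(argument=value, ...), one argument or row to a line, values as JSON. jog_arm: Moves the arm, as the interface text tells. Shifts and turns lie within -1 to 1; 1 stands for 10 cm of shift or 360 degrees of turn. Its arguments: {"type":"object","properties":{"deltas":{"type":"array","items":{"type":"array","items":{"type":"array","items":{"type":"number"}}}},"grip_force":{"type":"number"}},"required":["deltas"]}

```bash
mkdir -p pics; ls
cat > h.py <<'E'
import numpy as np, cv2
from plant import manip
def cam(n):
    c=manip.read_camera(n)
    return c
def save(c,f): cv2.imwrite('pics/'+f,cv2.cvtColor(c['image'],cv2.COLOR_RGB2BGR))
def pts(c):
    z=c['z_map'];K=c['mtx'];v,u=np.mgrid[:z.shape[0],:z.shape[1]]
    p=np.stack([(u-K[0,2])/K[0,0]*z,(v-K[1,2])/K[1,1]*z,z],-1)
    return p@np.array(c['rotation']).T+np.array(c['position'])
def ray(c,u,v,h):
    K=c['mtx'];d=np.array(c['rotation'])@np.array([(u-K[0,2])/K[0,0],(v-K[1,2])/K[1,1],1]);p=np.array(c['position'])
    return p+d*(h-p[2])/d[2]
E
python3 - <<'E'
from h import *
a=cam('top');b=cam('side');save(a,'top1.png');save(b,'side1.png')
for c in(a,b):
    print(c['position'],c['rotation'],c['mtx'])
print(manip.get_obs(),manip.grip_depth)
E
```

```text
pics
[0.49495627 0.01640425 1.59428781] [-2.17480345  2.19576527 -0.05515583] [[530.48469249   0.         277.75714458]
 [  0.         530.48469249 204.81010492]
 [  0.           0.           1.        ]]
[0.521491   0.94405636 0.65467523] [-0.04749754  2.73413425 -1.46324712] [[482.58361878   0.         279.11414692]
 [  0.         482.58361878 213.64232339]
 [  0.           0.           1.        ]]
{'time': 0.1, 'joints': array([ 1.21401468e+00,  5.33114454e-02,  1.61417570e+00, -3.43297669e-05,
        1.47597552e+00, -1.18991254e-01]), 'joint_velocities': array([-5.67427577e-04, -3.86278359e-04, -1.95484879e-03,  2.09494934e-05,
        2.75361925e-03, -1.12667850e-03]), 'joint_torque': array([-1.59936658e-04, -3.94904530e+01, -3.71363389e+01, -9.51520087e-05,
        3.89668174e-03,  5.42269888e-06]), 'tcp_pos': array([0.14702687, 0.60687792, 0.23016182]), 'orientation': array([-3.72587277e-01, -3.11900865e+00,  2.86696863e-03]), 'wrist_force': array([-0.32417992, -0.23172417,  0.01334321]), 'moment': array([0.01660717, 0.06142819, 0.00976234]), 'finger_force': 0.0, 'opening': 0.998612579598596} 0.0187
```

View pics/top1.png

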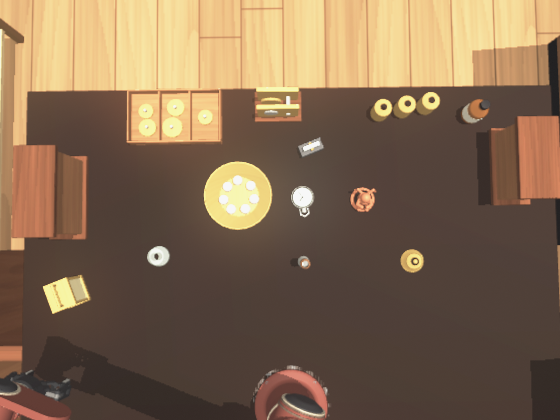

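View pics/side1.png

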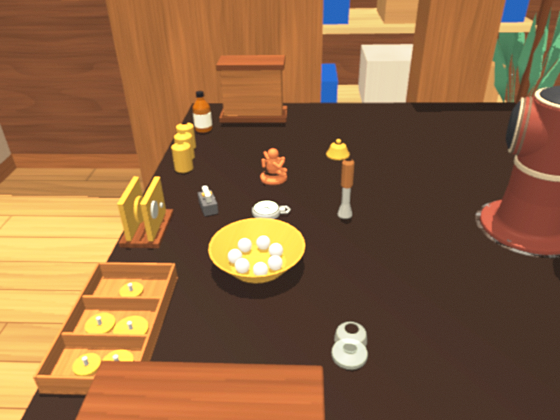

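```bash
sed -i "s/    return c$/    c['rotation']=cv2.Rodrigues(np.array(c['rotation'],float))[0]; return c/" h.py; cat h.py | head -6
```

```text
import numpy as np, cv2
from plant import manip
def cam(n):
    c=manip.read_camera(n)
    c['rotation']=cv2.Rodrigues(np.array(c['rotation'],float))[0]; return c
def save(c,f): cv2.imwrite('pics/'+f,cv2.cvtColor(c['image'],cv2.COLOR_RGB2BGR))
```

The top view shows the bowl at (238,196), stopwatch (302,197), cherub (363,199), stirrer top (304,262), bell (412,261), dome knob (158,256) and block (311,147). In the side view the stirrer stands at (346,190), foot at about (345,212), clear of the others.

```bash
cat > m.py <<'E'
from h import *
a=cam('top');b=cam('side')
def blobs(c):
    P=pts(c); ok=(c['z_map']>0)&(P[...,2]>0.007)&(P[...,2]<0.25)&(P[...,0]>0.3)&(P[...,0]<0.8)&(abs(P[...,1])<0.5)
    n,L,st,ce=cv2.connectedComponentsWithStats(ok.astype(np.uint8))
    for i in range(1,n):
        if st[i,4]<40: continue
        q=P[L==i]; lo,hi=np.percentile(q,2,0),np.percentile(q,98,0)
        print(st[i,:4],st[i,4],'min',lo.round(3),'max',hi.round(3),'mid',((lo+hi)/2).round(4))
print('top');blobs(a);print('side');blobs(b)
E
python3 m.py
```

```text
top
[125 135  98  10] 469 min [0.78  0.202 0.007] max [0.799 0.478 0.046] mid [0.7898 0.3399 0.0268]
[298 137  26  21] 306 min [ 0.737 -0.099  0.009] max [ 0.786 -0.032  0.056] mid [ 0.7615 -0.0654  0.0324]
[204 161  68  68] 3200 min [0.531 0.061 0.008] max [0.71  0.241 0.054] mid [0.6207 0.1508 0.0309]
[290 186  24  30] 388 min [ 0.564 -0.069  0.008] max [ 0.645 -0.009  0.028] mid [ 0.6043 -0.0393  0.0181]
[350 187  26  26] 400 min [ 0.573 -0.25   0.007] max [ 0.639 -0.186  0.091] mid [ 0.6064 -0.218   0.0492]
[147 246  22  22] 316 min [0.417 0.362 0.008] max [0.471 0.412 0.068] mid [0.4441 0.3869 0.0378]
[401 249  22  24] 336 min [ 0.394 -0.389  0.008] max [ 0.453 -0.333  0.05 ] mid [ 0.424  -0.361   0.0288]
[298 256  12  13] 110 min [ 0.41  -0.052  0.009] max [ 0.439 -0.026  0.152] mid [ 0.4241 -0.0392  0.0805]
side
[328 143  21  14] 209 min [ 0.394 -0.364  0.008] max [ 0.446 -0.333  0.035] mid [ 0.42   -0.3485  0.0215]
[261 149  26  33] 542 min [ 0.572 -0.235  0.008] max [ 0.632 -0.188  0.085] mid [ 0.6022 -0.2119  0.0463]
[339 160  16  55] 542 min [ 0.409 -0.04   0.009] max [ 0.433 -0.025  0.146] mid [ 0.4208 -0.0322  0.0778]
[198 186  20  28] 357 min [ 0.734 -0.091  0.008] max [ 0.784 -0.028  0.05 ] mid [ 0.7589 -0.0596  0.0291]
[209 201  96  81] 4349 min [ 0.528 -0.047  0.009] max [0.706 0.241 0.049] mid [0.6171 0.0969 0.0291]
[138 263  40  98] 1104 min [0.778 0.204 0.008] max [0.799 0.435 0.04 ] mid [0.7886 0.3193 0.024 ]
[332 322  36  45] 1080 min [0.417 0.376 0.007] max [0.467 0.417 0.062] mid [0.4422 0.3966 0.0347]
```

```bash
cat > m2.py <<'E'
from h import *
from scipy.optimize import least_squares
a=cam('top');b=cam('side');A,B=pts(a),pts(b)
def circ(q,r=None):
    f=lambda p:np.hypot(q[:,0]-p[0],q[:,1]-p[1])-p[2]
    return least_squares(f,[*q.mean(0)[:2],.05],loss='soft_l1',f_scale=.002).x.round(4)
def sel(P,c,r,z0,z1):
    m=(np.hypot(P[...,0]-c[0],P[...,1]-c[1])<r)&(P[...,2]>z0)&(P[...,2]<z1); return m
for n,P,c in(('top',A,a),('side',B,b)):
    # outlines at a known height: mask -> hull contour -> ray onto plane
    for nm,ctr,r,z0,z1,h in(('bowl',(.62,.151),.11,.04,.06,.05),('watch',(.607,-.039),.05,.012,.03,.02),('cherub',(.606,-.218),.05,.004,.02,.01)):
        m=sel(P,ctr,r,z0,z1).astype(np.uint8)
        q=P[m>0]; k=cv2.convexHull(np.argwhere(m)[:,::-1].astype(np.int32))[:,0]
        w=np.array([ray(c,u,v,h) for u,v in k]); print(n,nm,len(q),circ(w))
    for z0,z1 in((.09,.11),(.11,.14),(.14,.156)):
        q=P[sel(P,(.422,-.036),.03,z0,z1)]; 
        if len(q): print(n,'stir',z0,len(q),q.mean(0).round(4),q.min(0).round(4),q.max(0).round(4))
    hsv=cv2.cvtColor(c['image'],cv2.COLOR_RGB2HSV)
    m=((hsv[...,1]<70)&(hsv[...,2]>150)&sel(P,(.62,.151),.085,.0,.06)).astype(np.uint8)
    N,L,st,ce=cv2.connectedComponentsWithStats(m)
    for i in range(1,N):
        if st[i,4]>8: print('bead',ray(c,*ce[i],.025).round(3)[:2]-[.62,.151],st[i,4])
E
python3 m2.py
```

```text
top bowl 891 [0.6203 0.1508 0.0987]
top watch 353 [ 0.6035 -0.0417  0.0412]
top cherub 219 [ 0.6058 -0.2175  0.049 ]
top stir 0.09 6 [ 0.4334 -0.0372  0.0994] [ 0.4274 -0.0463  0.0914] [ 0.4365 -0.0292  0.1087]
top stir 0.11 5 [ 0.4259 -0.0343  0.128 ] [ 0.4106 -0.0413  0.1162] [ 0.4368 -0.0283  0.1395]
top stir 0.14 41 [ 0.4249 -0.0398  0.1473] [ 0.4113 -0.0522  0.1409] [ 0.4353 -0.0277  0.1537]
bead [0.046 0.001] 82
bead [-0.005 -0.031] 452
bead [0.028 0.031] 87
bead [-0.01   0.043] 89
bead [-0.039  0.02 ] 95
side bowl 974 [0.6166 0.154  0.099 ]
side watch 317 [ 0.6096 -0.0292  0.0347]
side cherub 180 [ 0.6    -0.2119  0.0392]
side stir 0.09 86 [ 0.4212 -0.0303  0.1006] [ 0.4072 -0.04    0.0902] [ 0.4329 -0.0227  0.1099]
side stir 0.11 137 [ 0.4213 -0.0304  0.1253] [ 0.4071 -0.0407  0.1101] [ 0.4339 -0.0231  0.1399]
side stir 0.14 45 [ 0.4211 -0.0323  0.1442] [ 0.4097 -0.0406  0.1401] [ 0.4323 -0.027   0.15  ]
bead [-0.031 -0.008] 453
bead [0.033 0.006] 454
bead [-0.012  0.048] 157
```

>>> jog_arm(
  deltas=[
    [[0,0,0,0,0,0.0265,0],[0,0,0,0,0,0.0265,0],[0,0,0,0,0,0.0265,0],[0,0,0,0,0,0.0265,0],[0,0,0,0,0,0.0265,0]],
  ],
  grip_force=100,
)

```text
time: 0.92
tcp_pos: [0.1472, 0.6073, 0.2312]
orientation: [1.61, 2.698, -0.0]
wrist_force: [-0.2, 0.2, 0.9]
opening: 1.003
finger_force: 0.0
```

>>> jog_arm(
  deltas=[
    [[0,0,0,0,0,0.0265,0],[0,0,0,0,0,0.0265,0],[0,0,0,0,0,0.0265,0],[0,0,0,0,0,0,0],[0,0,0,0,0,0,0]],
  ],
)

```text
time: 1.55
tcp_pos: [0.1472, 0.6074, 0.2313]
orientation: [2.218, 2.225, -0.0]
wrist_force: [-0.3, -0.1, 0.3]
opening: 1.0
finger_force: 0.0
```

>>> jog_arm(
  deltas=[
    [[-0.42,0.3,0,0,0,0,0],[-0.42,0.3,0,0,0,0,0],[-0.42,0.3,0,0,0,0,0],[-0.42,0.3,0,0,0,0,0],[-0.42,0.3,0,0,0,0,0]],
  ],
)

```text
time: 2.17
tcp_pos: [0.2982, 0.3962, 0.2315]
orientation: [2.218, 2.225, 0.001]
wrist_force: [0.6, -0.7, 0.1]
opening: 1.003
finger_force: 0.0
```

>>> jog_arm(
  deltas=[
    [[-0.44,0.2,0,0,0,0,0],[-0.44,0.2,0,0,0,0,0],[-0.44,0.2,0,0,0,0,0],[-0.44,0.2,0,0,0,0,0],[-0.44,0.2,0,0,0,0,0]],
  ],
)

```text
time: 2.8
tcp_pos: [0.3981, 0.1762, 0.2316]
orientation: [2.218, 2.224, 0.002]
wrist_force: [0.5, 0.6, -0.0]
opening: 0.999
finger_force: 0.0
```

>>> jog_arm(
  deltas=[
    [[-0.54,0.06,0,0,0,0,0],[-0.54,0.06,0,0,0,0,0],[-0.54,0.06,0,0,0,0,0],[-0.53,0.075,0,0,0,0,0],[0,0,0,0,0,0,0]],
  ],
)

```text
time: 3.42
tcp_pos: [0.4234, -0.0402, 0.2315]
orientation: [2.225, 2.217, -0.0]
wrist_force: [0.9, 0.7, 0.2]
opening: 0.999
finger_force: 0.0
```

>>> jog_arm(
  deltas=[
    [[0.02,-0.01,0.27,0,0,0,0],[0,0,0.27,0,0,0,0],[0,0,0.27,0,0,0,0],[0,0,0.27,0,0,0,0],[0,0,0.27,0,0,0,0]],
  ],
)

```text
time: 4.05
tcp_pos: [0.4223, -0.0341, 0.0956]
orientation: [2.217, 2.226, 0.001]
wrist_force: [-0.2, -0.4, -0.2]
opening: 0.997
finger_force: 0.0
```

>>> jog_arm(
  deltas=[
    [[0,0,0,0,0,0,0.3],[0,0,0,0,0,0,0.5],[0,0,0,0,0,0,0.7],[0,0,0,0,0,0,1],[0,0,0,0,0,0,1]],
  ],
)

```text
time: 4.68
tcp_pos: [0.4233, -0.0356, 0.0981]
orientation: [2.219, 2.221, 0.002]
wrist_force: [-1.8, 0.5, 7.4]
opening: 0.292
finger_force: 98.4
```

>>> jog_arm(
  deltas=[
    [[0,0,0,0,0,0,1],[0,0,0,0,0,0,1],[0,0,0,0,0,0,1],[0,0,0,0,0,0,1],[0,0,0,0,0,0,1]],
  ],
)

```text
time: 5.3
tcp_pos: [0.4233, -0.0356, 0.0982]
orientation: [2.219, 2.221, 0.002]
wrist_force: [-2.1, 0.6, 6.1]
opening: 0.299
finger_force: 98.4
```

>>> jog_arm(
  deltas=[
    [[0,0,-0.2,0,0,0,1],[0,0,-0.2,0,0,0,1],[0,0,-0.2,0,0,0,1],[0,0,-0.2,0,0,0,1],[0,0,-0.2,0,0,0,1]],
  ],
)

```text
time: 5.92
tcp_pos: [0.422, -0.0353, 0.1965]
orientation: [-2.22, -2.222, 0.0]
wrist_force: [0.1, -0.8, -2.1]
opening: 0.297
finger_force: 98.4
```

>>> jog_arm(
  deltas=[
    [[0.19,0.19,0,0,0,0,1],[0.19,0.19,0,0,0,0,1],[0.19,0.2,0,0,0,0,1],[0.19,0.2,0,0,0,0,1],[0.19,0.2,0,0,0,0,1]],
  ],
)

```text
time: 6.55
tcp_pos: [0.5205, 0.0604, 0.1957]
orientation: [-2.22, -2.222, 0.001]
wrist_force: [0.2, 0.6, -2.2]
opening: 0.294
finger_force: 98.8
```

>>> jog_arm(
  deltas=[
    [[0.23,0.23,0,0,0,0,1],[0.24,0.24,0,0,0,0,1],[0.24,0.25,0,0,0,0,1],[0.24,0.25,0,0,0,0,1],[0,0,0,0,0,0,1]],
  ],
)

```text
time: 7.18
tcp_pos: [0.6178, 0.1561, 0.1953]
orientation: [-2.218, -2.224, 0.001]
wrist_force: [0.0, -0.3, -2.5]
opening: 0.291
finger_force: 99.1
```

Run:
```python
from h import *
o=manip.get_obs();t=o['tcp_pos'];print(t,o['orientation'],o['opening'],o['wrist_force'])
for n in('side','top'):
    c=cam(n);P=pts(c);save(c,n+'2.png')
    for z0,z1 in((.11,.125),(.125,.14),(.14,.155),(.155,.17),(.17,.19)):
        m=(np.hypot(P[...,0]-t[0],P[...,1]-t[1])<.04)&(P[...,2]>z0)&(P[...,2]<z1)
        q=P[m]
        if len(q)>5: print(n,z0,len(q),((q.min(0)+q.max(0))/2).round(4),q.min(0).round(4),q.max(0).round(4))
    d=(np.hypot(P[...,0]-.62,P[...,1]-.152)<.12)&(P[...,2]>.04)&(P[...,2]<.06);q=P[d];print('rim',q.min(0),q.max(0))
```

```text
[0.61775671 0.15607018 0.19529786] [-2.21783158e+00 -2.22377790e+00  1.04740139e-03] 0.290678762702175 [ 0.01932596 -0.33702718 -2.4873918 ]
side 0.11 94 [0.6145 0.1569 0.1174] [0.6014 0.1483 0.1101] [0.6275 0.1656 0.1246]
side 0.125 63 [0.6155 0.1571 0.1324] [0.6064 0.1516 0.1251] [0.6246 0.1626 0.1397]
side 0.14 58 [0.6157 0.1571 0.1475] [0.6075 0.1521 0.1402] [0.6238 0.1621 0.1549]
side 0.155 67 [0.6158 0.1565 0.1625] [0.6069 0.1517 0.155 ] [0.6246 0.1613 0.17  ]
side 0.17 90 [0.6164 0.1586 0.1798] [0.6037 0.1513 0.1701] [0.6292 0.1659 0.1896]
rim [0.51929143 0.04967111 0.04000532] [0.71490185 0.24993303 0.05104406]
rim [0.53120131 0.0517371  0.04002218] [0.7162408  0.24805991 0.05982145]
```

>>> jog_arm(
  deltas=[
    [[0.01,0.01,0.2,0,0,0,1],[0,0,0.2,0,0,0,1],[0,0,0.2,0,0,0,1],[0,0,0.15,0,0,0,1],[0,0,0.08,0,0,0,1]],
  ],
)

```text
time: 7.9
tcp_pos: [0.6174, 0.1557, 0.1114]
orientation: [-2.22, -2.221, 0.003]
wrist_force: [0.5, 0.9, -2.0]
opening: 0.292
finger_force: 99.2
```

>>> jog_arm(
  deltas=[
    [[0,0,0.05,0,0,0,1],[0,0,0,0,0,0,1],[0,0,0,0,0,0,1],[0,0,0,0,0,0,1],[0,0,0,0,0,0,1]],
  ],
)

```text
time: 8.52
tcp_pos: [0.6184, 0.1559, 0.1088]
orientation: [2.22, 2.222, 0.001]
wrist_force: [0.1, 0.5, -2.2]
opening: 0.288
finger_force: 99.2
```

Run:
```python
from h import *
o=manip.get_obs();print(o['tcp_pos'],o['orientation'],o['wrist_force'])
c=cam('side');cv2.imwrite('pics/s3.png',cv2.resize(c['image'][100:310,150:400,::-1],None,fx=2.8,fy=2.8))
```

```text
[0.61838167 0.15590559 0.10875922] [2.22005265e+00 2.22222611e+00 9.14223141e-04] [ 0.05269375  0.47953711 -2.1623039 ]
```

View pics/s3.png

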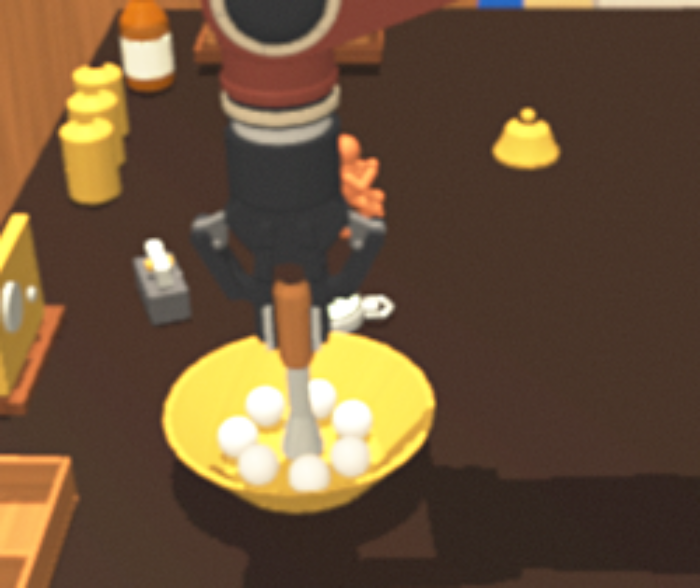

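The crop shows the stirrer upright in the middle of the bowl (foot at about (300,450)), with the seven beads in a ring round it. Start stirring.

>>> jog_arm(
  deltas=[
    [[0,0,0.02,0,0,0,1],[0.1,0.08,0,0,0,0,1],[0.06,0.1,0,0,0,0,1],[-0.073,0.086,0,0,0,0,1],[-0.087,0.014,0,0,0,0,1]],
  ],
)

```text
time: 9.2
tcp_pos: [0.6469, 0.1554, 0.1062]
orientation: [2.22, 2.223, -0.0]
wrist_force: [0.3, 0.4, -2.6]
opening: 0.297
finger_force: 99.2
```

>>> jog_arm(
  deltas=[
    [[-0.087,-0.014,0,0,0,0,1],[-0.078,-0.04,0,0,0,0,1],[-0.062,-0.062,0,0,0,0,1],[-0.04,-0.078,0,0,0,0,1],[-0.014,-0.087,0,0,0,0,1]],
  ],
)

```text
time: 9.82
tcp_pos: [0.6174, 0.1276, 0.1064]
orientation: [2.221, 2.222, 0.0]
wrist_force: [0.0, 0.8, -2.0]
opening: 0.293
finger_force: 99.1
```

>>> jog_arm(
  deltas=[
    [[0.014,-0.087,0,0,0,0,1],[0.04,-0.078,0,0,0,0,1],[0.062,-0.062,0,0,0,0,1],[0.078,-0.04,0,0,0,0,1],[0.087,-0.014,0,0,0,0,1]],
  ],
)

```text
time: 10.45
tcp_pos: [0.5899, 0.1564, 0.1063]
orientation: [2.22, 2.222, 0.0]
wrist_force: [0.7, -0.5, -2.6]
opening: 0.293
finger_force: 99.1
```

```bash
python3 m2.py | grep -v stir
python3 - <<'E'
from h import *
c=cam('side');cv2.imwrite('pics/s4.png',cv2.resize(c['image'][100:310,150:400,::-1],None,fx=2.8,fy=2.8))
E
```

```text
top bowl 658 [0.6203 0.1507 0.0987]
top watch 355 [ 0.6041 -0.0395  0.04  ]
top cherub 224 [ 0.6053 -0.2171  0.0487]
bead [ 0.044 -0.03 ] 9
bead [-0.002 -0.047] 123
bead [-0.056 -0.004] 13
side bowl 909 [0.6166 0.154  0.0989]
side watch 31 [ 0.6053 -0.0263  0.037 ]Traceback (most recent call last):
  File "m2.py", line 13, in <module>
    q=P[m>0]; k=cv2.convexHull(np.argwhere(m)[:,::-1].astype(np.int32))[:,0]
                ~~~~~~~~~~~~~~~~~~~~~~~~~~~~~~~~~~~~~~~~~~~~~~~~~~~~~~~^^^^^
TypeError: 'NoneType' object is not subscriptable
```

View pics/s4.png

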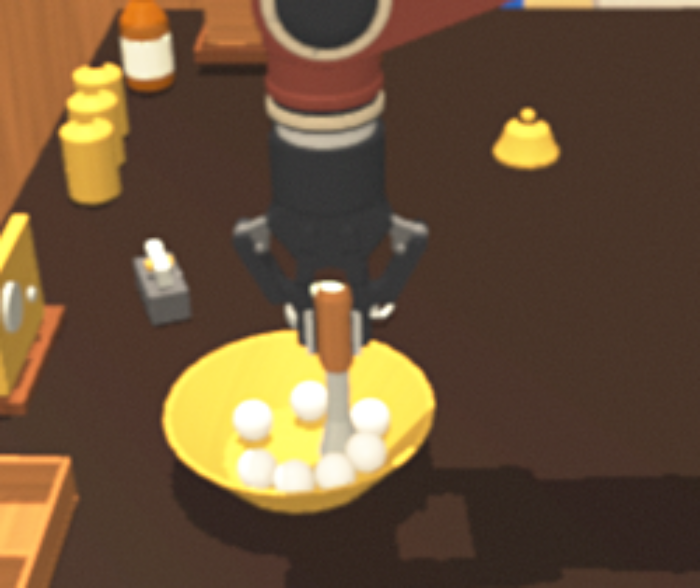

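The stirrer is on the near side (foot at about (340,440)), all seven beads are in the bowl and bunched on the left/near side, and the bowl hasn't moved. Carry on round.

>>> jog_arm(
  deltas=[
    [[0.087,0.014,0,0,0,0,1],[0.078,0.04,0,0,0,0,1],[0.062,0.062,0,0,0,0,1],[0.04,0.078,0,0,0,0,1],[0.014,0.087,0,0,0,0,1]],
  ],
)

```text
time: 11.22
tcp_pos: [0.6186, 0.1842, 0.1062]
orientation: [-2.22, -2.223, 0.0]
wrist_force: [-0.8, -0.5, -3.3]
opening: 0.295
finger_force: 99.1
```

>>> jog_arm(
  deltas=[
    [[-0.014,0.087,0,0,0,0,1],[-0.04,0.078,0,0,0,0,1],[-0.062,0.062,0,0,0,0,1],[-0.078,0.04,0,0,0,0,1],[-0.087,0.014,0,0,0,0,1]],
  ],
)

```text
time: 11.85
tcp_pos: [0.6463, 0.1552, 0.1063]
orientation: [-2.221, -2.222, -0.0]
wrist_force: [-0.7, 0.7, -2.8]
opening: 0.294
finger_force: 99.2
```

>>> jog_arm(
  deltas=[
    [[-0.087,-0.014,0,0,0,0,1],[-0.078,-0.04,0,0,0,0,1],[-0.062,-0.062,0,0,0,0,1],[-0.04,-0.078,0,0,0,0,1],[-0.014,-0.087,0,0,0,0,1]],
  ],
)

```text
time: 12.48
tcp_pos: [0.6175, 0.1276, 0.1064]
orientation: [2.22, 2.222, 0.001]
wrist_force: [0.4, 0.7, -2.3]
opening: 0.294
finger_force: 99.1
```

>>> jog_arm(
  deltas=[
    [[0.014,-0.087,0,0,0,0,1],[0.04,-0.078,0,0,0,0,1],[0.062,-0.062,0,0,0,0,1],[0.078,-0.04,0,0,0,0,1],[0.087,-0.014,0,0,0,0,1]],
  ],
)

```text
time: 13.1
tcp_pos: [0.5898, 0.1564, 0.1063]
orientation: [2.22, 2.223, -0.0]
wrist_force: [-0.1, -0.3, -2.3]
opening: 0.293
finger_force: 99.2
```

```bash
python3 m2.py 2>/dev/null| grep bowl
```

```text
top bowl 626 [0.6203 0.1507 0.0987]
side bowl 897 [0.6166 0.1541 0.099 ]
```

>>> jog_arm(
  deltas=[
    [[0.087,0.014,0,0,0,0,1],[0.078,0.04,0,0,0,0,1],[0.062,0.062,0,0,0,0,1],[0.04,0.078,0,0,0,0,1],[0.014,0.087,0,0,0,0,1]],
  ],
)

```text
time: 13.82
tcp_pos: [0.6186, 0.1842, 0.1062]
orientation: [-2.22, -2.223, 0.0]
wrist_force: [0.6, -1.0, -1.1]
opening: 0.292
finger_force: 99.1
```

>>> jog_arm(
  deltas=[
    [[-0.014,0.087,0,0,0,0,1],[-0.04,0.078,0,0,0,0,1],[-0.062,0.062,0,0,0,0,1],[-0.078,0.04,0,0,0,0,1],[-0.087,0.014,0,0,0,0,1]],
  ],
)

```text
time: 14.45
tcp_pos: [0.6463, 0.1552, 0.1062]
orientation: [-2.221, -2.222, -0.0]
wrist_force: [-0.6, -0.1, -3.1]
opening: 0.286
finger_force: 99.1
```

>>> jog_arm(
  deltas=[
    [[-0.087,-0.014,0,0,0,0,1],[-0.078,-0.04,0,0,0,0,1],[-0.062,-0.062,0,0,0,0,1],[-0.04,-0.078,0,0,0,0,1],[-0.014,-0.087,0,0,0,0,1]],
  ],
)

```text
time: 15.08
tcp_pos: [0.6175, 0.1276, 0.1064]
orientation: [2.22, 2.222, 0.001]
wrist_force: [0.2, 0.3, -2.9]
opening: 0.295
finger_force: 99.2
```

>>> jog_arm(
  deltas=[
    [[0.014,-0.087,0,0,0,0,1],[0.04,-0.078,0,0,0,0,1],[0.062,-0.062,0,0,0,0,1],[0.078,-0.04,0,0,0,0,1],[0.087,-0.014,0,0,0,0,1]],
  ],
)

```text
time: 15.7
tcp_pos: [0.5898, 0.1564, 0.1063]
orientation: [2.22, 2.223, -0.0]
wrist_force: [0.8, -0.4, -2.2]
opening: 0.294
finger_force: 99.1
```

>>> jog_arm(
  deltas=[
    [[0.087,0.014,0,0,0,0,1],[0.078,0.04,0,0,0,0,1],[0.062,0.062,0,0,0,0,1],[0.04,0.078,0,0,0,0,1],[0.014,0.087,0,0,0,0,1]],
  ],
)

```text
time: 16.32
tcp_pos: [0.6186, 0.1841, 0.1062]
orientation: [-2.22, -2.223, 0.0]
wrist_force: [-1.0, -0.5, -2.1]
opening: 0.296
finger_force: 99.1
```

>>> jog_arm(
  deltas=[
    [[-0.014,0.087,0,0,0,0,1],[-0.04,0.078,0,0,0,0,1],[-0.062,0.062,0,0,0,0,1],[-0.078,0.04,0,0,0,0,1],[-0.087,0.014,0,0,0,0,1]],
  ],
)

```text
time: 16.95
tcp_pos: [0.6463, 0.1553, 0.1063]
orientation: [-2.22, -2.222, -0.0]
wrist_force: [-0.5, 0.4, -2.4]
opening: 0.294
finger_force: 99.2
```

>>> jog_arm(
  deltas=[
    [[-0.087,-0.014,0,0,0,0,1],[-0.078,-0.04,0,0,0,0,1],[-0.062,-0.062,0,0,0,0,1],[-0.04,-0.078,0,0,0,0,1],[-0.014,-0.087,0,0,0,0,1]],
  ],
)

```text
time: 17.58
tcp_pos: [0.6176, 0.1276, 0.1065]
orientation: [2.22, 2.222, 0.001]
wrist_force: [0.5, 0.1, -2.3]
opening: 0.29
finger_force: 99.1
```

Run:
```python
from h import *
c=cam('side');cv2.imwrite('pics/s5.png',cv2.resize(c['image'][100:310,150:400,::-1],None,fx=2.8,fy=2.8))
```

```text
(no output)
```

View pics/s5.png

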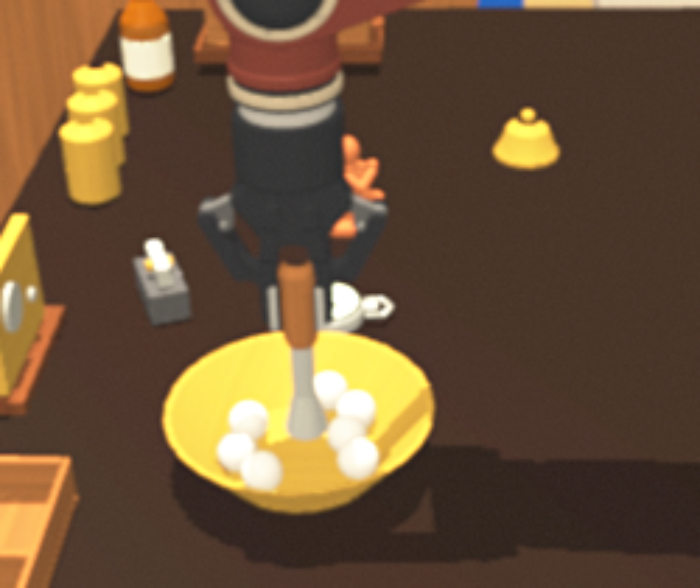

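All seven beads are in the bowl and redistributed (three left at about (245,450), four right at about (350,420)); the stirrer is still upright in the grip. Three and a quarter turns are done, so lift out and carry it over.

>>> jog_arm(
  deltas=[
    [[0.05,0,-0.2,0,0,0,1],[0.05,0,-0.3,0,0,0,1],[0,0,-0.3,0,0,0,1],[0,0,-0.3,0,0,0,1],[0,0,-0.3,0,0,0,1]],
  ],
)

```text
time: 18.25
tcp_pos: [0.6185, 0.1383, 0.2494]
orientation: [2.219, 2.222, 0.003]
wrist_force: [0.2, 0.8, -2.8]
opening: 0.293
finger_force: 99.0
```

>>> jog_arm(
  deltas=[
    [[-0.26,0,0,0,0,0,1],[-0.26,0,0,0,0,0,1],[-0.26,0,0,0,0,0,1],[-0.26,0,0,0,0,0,1],[-0.26,-0.02,0,0,0,0,1]],
  ],
)

```text
time: 18.88
tcp_pos: [0.6168, 0.0073, 0.2484]
orientation: [2.218, 2.222, 0.002]
wrist_force: [-0.0, 0.1, -3.3]
opening: 0.294
finger_force: 99.2
```

>>> jog_arm(
  deltas=[
    [[-0.26,-0.02,0,0,0,0,1],[-0.26,-0.02,0,0,0,0,1],[-0.26,-0.02,0,0,0,0,1],[-0.26,-0.02,0,0,0,0,1],[-0.26,-0.02,0,0,0,0,1]],
  ],
)

```text
time: 19.5
tcp_pos: [0.6069, -0.1229, 0.2484]
orientation: [2.218, 2.221, 0.002]
wrist_force: [-0.3, -0.3, -1.8]
opening: 0.295
finger_force: 99.2
```

>>> jog_arm(
  deltas=[
    [[0,0,0,0,0,0,1],[0,0,0.2,0,0,0,1],[0,0,0.2,0,0,0,1],[0,0,0.2,0,0,0,1],[0,0,0.2,0,0,0,1]],
  ],
)

```text
time: 20.12
tcp_pos: [0.6058, -0.1216, 0.164]
orientation: [-2.219, -2.222, 0.001]
wrist_force: [0.3, 0.6, -2.3]
opening: 0.296
finger_force: 99.2
```

Run:
```python
from h import *
o=manip.get_obs();t=o['tcp_pos'];print(t,o['orientation'])
c=cam('side');P=pts(c);cv2.imwrite('pics/s6.png',cv2.resize(c['image'][60:260,150:400,::-1],None,fx=2.8,fy=2.8))
for z0,z1 in((.06,.075),(.075,.1),(.1,.12),(.12,.14)):
    m=(np.hypot(P[...,0]-t[0],P[...,1]-t[1])<.03)&(P[...,2]>z0)&(P[...,2]<z1);q=P[m]
    if len(q)>5: print(z0,len(q),q.min(0).round(4),q.max(0).round(4))
for ctr,r,z0,z1 in(((.606,-.218),.05,.004,.02),((.607,-.039),.05,.008,.03)):
    m=(np.hypot(P[...,0]-ctr[0],P[...,1]-ctr[1])<r)&(P[...,2]>z0)&(P[...,2]<z1);q=P[m];print(len(q),q.min(0).round(4),q.max(0).round(4))
```

```text
[ 0.60577886 -0.12164891  0.16395736] [-2.21859924e+00 -2.22208000e+00  1.17890142e-03]
0.06 57 [ 0.5857 -0.1285  0.0636] [ 0.6186 -0.1063  0.0744]
0.075 101 [ 0.5882 -0.1286  0.0751] [ 0.6158 -0.1088  0.0997]
0.1 53 [ 0.5944 -0.1283  0.1008] [ 0.6123 -0.1146  0.1195]
0.12 55 [ 0.5941 -0.1303  0.1202] [ 0.6117 -0.1125  0.1394]
177 [ 0.5689 -0.2372  0.0042] [ 0.6386 -0.1816  0.02  ]
386 [ 0.5584 -0.0699  0.008 ] [ 0.6441 -0.0033  0.0218]
```

View pics/s6.png

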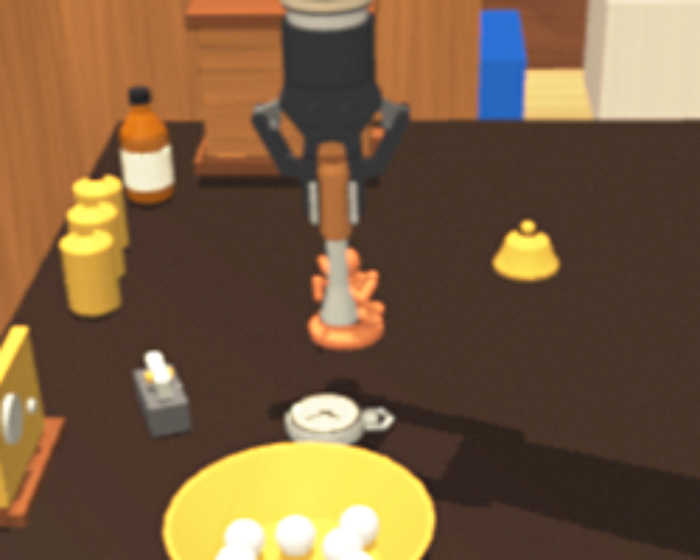

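The stirrer hangs upright (foot at about (340,320)) between the stopwatch (325,420) and the cherub (347,330); it needs about 4 mm forward and 4 mm right before lowering.

>>> jog_arm(
  deltas=[
    [[-0.04,0.04,0,0,0,0,1],[0,0,0.2,0,0,0,1],[0,0,0.2,0,0,0,1],[0,0,0.14,0,0,0,1],[0,0,0.08,0,0,0,1]],
  ],
)

```text
time: 20.8
tcp_pos: [0.6095, -0.126, 0.1024]
orientation: [-2.219, -2.221, 0.002]
wrist_force: [0.1, 0.4, -2.9]
opening: 0.294
finger_force: 99.1
```

>>> jog_arm(
  deltas=[
    [[0,0,0.01,0,0,0,1],[0,0,0.01,0,0,0,1],[0,0,0,0,0,0,1],[0,0,0,0,0,0,1],[0,0,0,0,0,0,1]],
  ],
)

```text
time: 21.42
tcp_pos: [0.6105, -0.1263, 0.1026]
orientation: [2.22, 2.222, 0.0]
wrist_force: [0.1, -0.5, -2.4]
opening: 0.293
finger_force: 99.1
```

>>> jog_arm(
  deltas=[
    [[0,0,0.01,0,0,0,1],[0,0,0.01,0,0,0,1],[0,0,0.01,0,0,0,1],[0,0,0,0,0,0,1],[0,0,0,0,0,0,1]],
  ],
)

```text
time: 22.05
tcp_pos: [0.6103, -0.1263, 0.0993]
orientation: [-2.22, -2.222, -0.0]
wrist_force: [-0.9, 0.3, -2.4]
opening: 0.292
finger_force: 99.1
```

>>> jog_arm(
  deltas=[
    [[0,0,0.01,0,0,0,1],[0,0,0.005,0,0,0,1],[0,0,0,0,0,0,1],[0,0,0,0,0,0,1],[0,0,0,0,0,0,1]],
  ],
  grip_force=60,
)

```text
time: 22.68
tcp_pos: [0.6105, -0.1263, 0.0983]
orientation: [2.22, 2.222, 0.0]
wrist_force: [-1.8, -0.0, 2.0]
opening: 0.297
finger_force: 99.6
```

>>> jog_arm(
  deltas=[
    [[0,0,0,0,0,0,0.7],[0,0,0,0,0,0,0.68],[0,0,0,0,0,0,0.64],[0,0,0,0,0,0,0.58],[0,0,0,0,0,0,0.5]],
  ],
  grip_force=20,
)

```text
time: 23.3
tcp_pos: [0.6104, -0.1263, 0.0978]
orientation: [2.22, 2.222, 0.0]
wrist_force: [-0.3, 0.5, 0.0]
opening: 0.502
finger_force: 0.0
```

>>> jog_arm(
  deltas=[
    [[0,0,0,0,0,0,0.4],[0,0,0,0,0,0,0.3],[0,0,0,0,0,0,0.2],[0,0,0,0,0,0,0.2],[0,0,0,0,0,0,0.2]],
  ],
)

```text
time: 23.92
tcp_pos: [0.6104, -0.1263, 0.0978]
orientation: [2.22, 2.222, 0.0]
wrist_force: [-0.1, 0.7, 0.4]
opening: 0.799
finger_force: 0.0
```

Run:
```python
from h import *
o=manip.get_obs();print(o['tcp_pos'],o['opening'],o['finger_force'])
c=cam('side');P=pts(c);cv2.imwrite('pics/s7.png',cv2.resize(c['image'][60:260,150:400,::-1],None,fx=2.8,fy=2.8))
for z0,z1 in((.004,.02),(.02,.035),(.035,.055),(.055,.08)):
    m=(np.hypot(P[...,0]-.607,P[...,1]+.1275)<.03)&(P[...,2]>z0)&(P[...,2]<z1);q=P[m]
    if len(q)>5: print(z0,len(q),q.min(0).round(4),q.max(0).round(4),(q.min(0)+q.max(0))[0]/2)
```

```text
[ 0.61035314 -0.12627688  0.09782979] 0.7986985584340914 0.0
0.004 74 [ 0.5924 -0.1313  0.0042] [ 0.6213 -0.1128  0.0199] 0.6068602778682637
0.02 46 [ 0.5972 -0.1341  0.0205] [ 0.6179 -0.1134  0.0343] 0.6075529548746386
0.035 50 [ 0.599  -0.1336  0.0352] [ 0.6147 -0.1187  0.0548] 0.6068675544312419
0.055 57 [ 0.5988 -0.1342  0.0558] [ 0.6167 -0.1175  0.0797] 0.6077391488923376
```

View pics/s7.png

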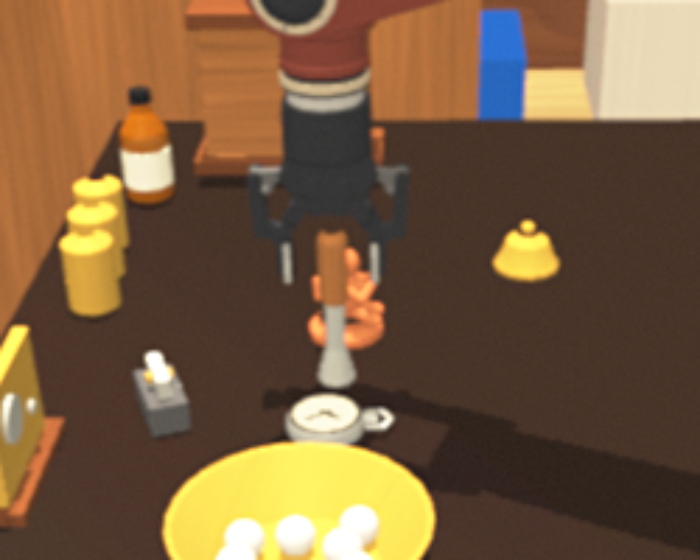

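The stirrer stands upright on the shelf (foot at about (337,375)) between watch and cherub, with the fingers open clear of it. Withdraw upwards and check.

>>> jog_arm(
  deltas=[
    [[0,0,-0.1,0,0,0,0.2],[0,0,-0.2,0,0,0,0.2],[0,0,-0.3,0,0,0,0.2],[0,0,-0.3,0,0,0,0.2],[0,0,-0.3,0,0,0,0.2]],
  ],
)

```text
time: 24.6
tcp_pos: [0.6108, -0.1264, 0.221]
orientation: [2.219, 2.221, 0.002]
wrist_force: [-0.2, 0.5, -0.3]
opening: 0.797
finger_force: 0.0
```

>>> jog_arm(
  deltas=[
    [[0,-0.4,0,0,0,0,0.2],[0,-0.5,0,0,0,0,0.2],[0,-0.5,0,0,0,0,0.2],[0,-0.3,0,0,0,0,0.2],[0,0,0,0,0,0,0.2]],
  ],
)

```text
time: 25.22
tcp_pos: [0.4396, -0.1266, 0.2197]
orientation: [2.219, 2.219, 0.002]
wrist_force: [0.4, -0.0, 0.5]
opening: 0.797
finger_force: 0.0
```

```bash
python3 m.py
python3 - <<'E'
from h import *
c=cam('top');cv2.imwrite('pics/t8.png',cv2.resize(c['image'][120:290,140:440,::-1],None,fx=2.6,fy=2.6))
E
```

```text
top
[126 135  96  11] 488 min [0.78  0.202 0.007] max [0.799 0.479 0.047] mid [0.7899 0.3403 0.0271]
[297 137  27  21] 304 min [ 0.738 -0.099  0.01 ] max [ 0.786 -0.03   0.054] mid [ 0.7619 -0.0642  0.0324]
[204 158  68  72] 3188 min [0.532 0.061 0.008] max [0.711 0.241 0.054] mid [0.6212 0.1507 0.0309]
[291 185  23  32] 382 min [ 0.564 -0.068  0.008] max [ 0.646 -0.01   0.028] mid [ 0.6047 -0.039   0.0182]
[350 186  26  26] 403 min [ 0.574 -0.25   0.008] max [ 0.64  -0.187  0.091] mid [ 0.6067 -0.2184  0.0495]
[327 190  15  14] 118 min [ 0.598 -0.146  0.008] max [ 0.623 -0.117  0.153] mid [ 0.6104 -0.1318  0.0806]
[146 246  24  21] 322 min [0.419 0.362 0.008] max [0.47  0.413 0.067] mid [0.4442 0.3878 0.0372]
[400 249  23  23] 339 min [ 0.394 -0.39   0.007] max [ 0.453 -0.334  0.049] mid [ 0.4239 -0.3619  0.0283]
side
[355 102   7  12] 59 min [ 0.391 -0.128  0.229] max [ 0.404 -0.112  0.25 ] mid [ 0.3978 -0.1202  0.2394]
[320 104   6  10] 52 min [ 0.473 -0.121  0.228] max [ 0.485 -0.111  0.249] mid [ 0.4791 -0.1161  0.2387]
[262 142  25  54] 785 min [ 0.574 -0.226  0.008] max [ 0.629 -0.116  0.144] mid [ 0.6017 -0.1708  0.0763]
[328 143  21  14] 219 min [ 0.393 -0.366  0.007] max [ 0.447 -0.332  0.036] mid [ 0.4198 -0.3489  0.0216]
[198 186  20  28] 358 min [ 0.733 -0.091  0.008] max [ 0.783 -0.027  0.05 ] mid [ 0.7583 -0.0592  0.0289]
[209 201  96  81] 4368 min [ 0.528 -0.047  0.009] max [0.706 0.24  0.049] mid [0.6171 0.0967 0.029 ]
[138 263  39  98] 1105 min [0.778 0.204 0.008] max [0.799 0.435 0.04 ] mid [0.7884 0.3195 0.024 ]
[333 322  35  44] 1079 min [0.418 0.376 0.007] max [0.466 0.417 0.062] mid [0.442  0.3963 0.0347]
```

View pics/t8.png

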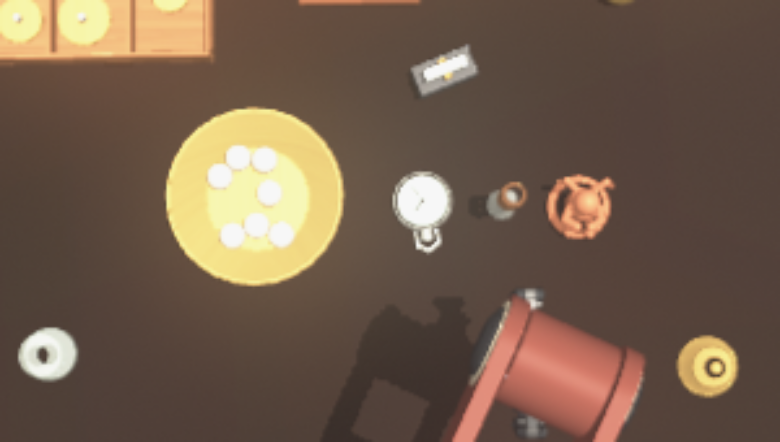

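The top view shows the stirrer (505,200) upright between the stopwatch (422,200) and the cherub (580,205). All seven beads are in the bowl, well rearranged, and nothing else has shifted. Hand in.

```bash
python3 -c "
from plant import manip
print(manip.sign_off())"
```

```text
the job is handed in; nothing more can be done
None
```

I handed the job in at about 25 s: the stirrer made three and a quarter clockwise turns and now stands upright within about 5 mm of the cherub–stopwatch midpoint, all seven beads are in the bowl, and nothing else moved measurably; the beads look alike, so I couldn't confirm how far each one moved, and sign-off returned no verdict.

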